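# Change the emergency torch in its spring-clip bracket

### The arm

A 6-joint arm with a two-finger parallel gripper is mounted at the origin on the work surface. World frame = base frame: x ahead of the robot, y to its left, z up, the work surface at z = 0. Lengths are in mm, angles in rad, forces in N, time in s.
With the tool pointing down it reaches from about 275 to 1000 mm from the base axis. Payload 8.4 kg.
Tool frame: the origin (TCP) lies on the mounting face of the last link; the fingertips stand 173 mm ahead of it and the grasp point (between the pads) lies 155 mm ahead of it; z points along the fingers, y is the line along which they close (so a half turn about z gives the same grasp; the last joint's range is limited). The gripper opens to 85 mm and grips with 20 to 120 N. Pads are 22 mm wide; open, the fingers measure 114 mm over their backs; the gripper's body (76 mm by 85 mm) begins 54 mm behind the grasp point. The pads swing forward as they close: fully open they stand 13 mm farther back than shut.
Start: joints at [1.256, 0.353, 1.633, -0, 1.155, -0.002], TCP at [192.326, 594.676, 404.681] pointing down, gripper open.
Joint ranges: [-2.63, 2.63], [-0.92, 2.1], [0.06, 2.66], [-1.3, 4.44], [0, 2.69], [-3.02, 3.02]. Speed limits (rad/s): [2.22, 2.22, 2.79, 3.14, 3.14, 3.14].

### API

Orientations are given as [roll, pitch, yaw] about the fixed x, y, z axes, in that order (R = Rz(yaw) Ry(pitch) Rx(roll)).
In Python, from rig import r gives the robot as it stands.
- The arm moves only by the tool apply_moves, never from a script. Its argument "deltas" is a list of rows, each an object with "claw": the gripper command: -1 is fully open, 1 is shut, values between are in proportion; "delta_pos": the shift along the tool's x, y, z in cm, a list of three; "yaw": the turn about the tool's z in rad. In form: [{"claw": claw, "delta_pos": [tx, ty, tz], "yaw": yaw}, ...]. A call has 1 to 8 rows; each row shifts and turns the commanded pose from where the row before left it, along the tool's axes as they then stand; what a row does not reach is not made up. A row lasts 1/8 s, in which the tool goes at most 62.5 mm and 10.7 degrees, less where a joint would pass 70% of its speed; a pose out of reach is approached as far as the arm can. A call with a gripper value outside its range is refused whole. The fingers move at their own pace and stop on an object; "grip_force" is the grip in N (left out, the last holds). Time passes only in rows, so rows that do not move let the fingers close. It gives the time, the measured TCP pose, the force, the opening and the grip force at its end, in the units of the state.
- r.sense(): the state, without advancing time (a new reading comes with each control period).
- r.grab_frame(name): name is "side" or "top" or "wrist"; returns a dict with "img" (420x560x3 uint8, blue, green, red), "z_map" (420x560 float32, mm along the optical axis (not along the pixel's ray), 0 where there is no reading), "fx", "fy", "cx", "cy" (pixels), "eye" and "rotation" of the camera in the world; the wrist camera has in their place "T_tool_cam" (4x4, takes a point from camera to tool coordinates, whose origin is the TCP and whose axes are the flange's). Camera axes: x right, y up, looking along -z (the intrinsics and any distortion apply to the point x, -y, -z); pixel columns grow to the right and rows downward; lengths in mm; the calibration is good to about 2 mm. A picture is of the moment at which its call begins: read the wrist's pose just before it.
- r.sign_off(): hands the job in; it is judged then, once.
The state is a dict: "clock": time; "qpos": joint angles; "qvel": joint speeds; "joint_efforts": joint torques, N m; "eef_pos": TCP position; "tcp_rot": TCP orientation; "contact_force": force on the tool from outside, world axes, zero at the start; "wrist_torque": the same for the moment, N m; "opening": opening from 0.0 (shut) to 1.0 (fully open); "grasp_force": force on a finger pad.
Only numpy, scipy, OpenCV 4.12 (cv2) and the standard library are available. Lean on these libraries where they do the work, as an engineer would, in place of code of your own. Each camera call takes 0.05 s, during which the arm holds its last target. There are 200 camera calls.

### The job

The room's emergency torch, held in the two spring clips of the white bracket on the desk, is dead: pull it up out of the clips and lay it down flat inside the wooden service tray, without dropping it. Then take the fresh torch that lies loose on the desk and press it down into both clips until it snaps fully home. Leave the glasses, bottles, ashtray and remote control where they stand.

Things in the scene. Friction and masses are not known exactly. Their poses are not given: they have to be found in the camera images.
- bracket: white moulded torch bracket, screwed to the desk. Origin: centre of its underside, on the desk; x runs along the held torch, y across it, z up. Base plate 130 (x) x 50 (y) x 8 mm; two pedestals, each 20 mm long in x, centred at x = -37 and +37 mm, each carrying a spring clip. Between them 54 mm is clear, down to the plate, for fingers that straddle the torch at x = 0
- seat (a point): where the middle of a torch's barrel lies when home in both clips: bracket x = y = 0, 44 mm above the desk; the torch's axis lies along bracket x. The barrel then rests on rigid saddles. The clips must embrace the barrel, so the torch's middle must come within 8 mm of this point lengthwise when pressed in
- clip_a (a point): centre of the spring clip at bracket x = -37 mm, on the axis of a seated torch, 44 mm above the desk. C-shaped spring steel, 16 mm wide in x, open to the top: two sprung arms hug the barrel, close in over it at 53 mm height and flare out to tips at 62 mm height, about 35 mm apart
- clip_b (a point): the same clip at bracket x = +37 mm. Both clips together: pulled straight up, a torch meets about 11 to 17 N within the first 4 mm, so it needs a firm grip, then they snap open; it is clear of them at 66 mm axis height. Pressing a torch in takes about 5 to 10 N from first touch at 64 mm axis height; below 49 mm they draw it down onto the saddles at 44 mm, a hard stop
- clipped_torch_center (a point): the old torch, at the start in the clips. Aluminium, 130 g, 160 mm long: round barrel 24 mm diameter, 108 mm long; at its +x end an octagonal head 30 mm across flats, 34 mm long, at the other an octagonal tail as wide, 18 mm long. Point: middle of the barrel, on the axis; x along the torch to the head. Head and tail are too wide to slide lengthwise through the clips
- spare_torch_center (a point): the fresh torch, identical, lying loose and level on the desk on flats of its head and tail, which keep it from rolling; axis 15 mm above the desk. Point: middle of the barrel, on the axis; x along the torch, towards the head. Either way round is right in the bracket
- service_tray: open wooden tray standing on the desk, does not move, empty at the start. 236 mm (its x) x 156 mm (its y) x 26 mm high, walls and floor 5 mm. Origin: centre of its underside, on the desk. A torch lying in it has its axis 15 mm above the tray's floor, 20 mm above the desk
- clipped_torch: the old torch as a body; same point and axes as point clipped_torch_center
- spare_torch: the fresh torch as a body; same point and axes as point spare_torch_center
- glass_a: drinking glass standing upside down, 66 mm diameter at the desk, 92 mm high; origin: centre of its underside. Bystander
- glass_b: another such glass. Bystander
- glass_c: another such glass. Bystander
- bottle_a: full clear water bottle, 62 mm diameter, 200 mm high, standing; origin: centre of its underside. Bystander
- bottle_b: another such bottle. Bystander
- remote: black remote control lying on the desk, 150 (x) x 40 (y) x 16 mm; origin: centre of its underside. Bystander
- ashtray: small round glass ashtray, 70 mm diameter, 30 mm high; origin: centre of its underside. Bystander
Not all that is in view belongs to the job. What is shaped like the clipped_torch but orange is not meant.

How it is judged:
By the outcome, as a careful person would: the job done as asked, in the order asked, and still so for the second after the job is handed in, with the robot touching nothing.
It also fails if it takes over 64 s, if anything falls off the work surface, if the arm or the gripper's body presses on something with over 40 N, if the wrist force passes 120 N, or if a joint passes its speed limit or range.

## Working session

There is one attempt and no reset: what is moved stays moved. The work goes in short steps, Python scripts to look and compute and a tool call to move; the robot and the scene stay as the last step left them, time stands still between calls to the robot, and variables do not carry over. Pictures are saved under pics/ and viewed, at most 10 in all, crops included, and the job is handed in when it is done.

Besides the shell and the picture viewer there is one more tool, called in YAML: its name, and indented under it one key for each argument. apply_moves: Moves the arm, as the interface text tells. Its arguments: {"type":"object","properties":{"deltas":{"type":"array"},"grip_force":{"type":"number"}},"required":["deltas"]}

```bash
mkdir -p pics
cat > h.py <<'E'
import numpy as np,cv2,pickle
from rig import r
def grab(n):
    s=r.sense(); f=r.grab_frame(n); f['s']=s
    pickle.dump(f,open(f'pics/{n}.pkl','wb')); return f
def load(n): return pickle.load(open(f'pics/{n}.pkl','rb'))
def cloud(f):
    z=f['z_map'];v,u=np.mgrid[:z.shape[0],:z.shape[1]]
    p=np.stack([(u-f['cx'])/f['fx']*z,-(v-f['cy'])/f['fy']*z,-z],-1)
    if 'eye' in f: return p@np.array(f['rotation']).T+np.array(f['eye'])
    T=np.array(f['T_tool_cam']);p=p@T[:3,:3].T+T[:3,3]
    from scipy.spatial.transform import Rotation as R
    return p@R.from_euler('xyz',f['s']['tcp_rot']).as_matrix().T+np.array(f['s']['eef_pos'])
E
python3 - <<'E'
from h import *
for n in('top','side'):
    f=grab(n);cv2.imwrite(f'pics/{n}1.png',f['img']);print({k:v for k,v in f.items() if k not in('img','z_map','s')})
print(r.sense())
E
```

```text
{'fx': 431.7385927807823, 'fy': 431.7385927807823, 'cx': 278.69964130671826, 'cy': 205.5732141045808, 'eye': array([ 415.14789995,   -6.18769675, 1126.73110976]), 'rotation': array([ 0.08614563,  0.02435143, -1.59778428])}
{'fx': 460.9420212338903, 'fy': 460.9420212338903, 'cx': 275.7616153143466, 'cy': 206.43592892645606, 'eye': array([ -56.4143525 , -756.50093671,  746.21923217]), 'rotation': array([ 9.46337393e-01, -9.02902846e-05, -6.39395447e-01])}
{'clock': 0.1, 'qpos': array([ 1.25559550e+00,  3.53602669e-01,  1.63402320e+00, -2.11257758e-05,
        1.15519217e+00, -2.39357423e-03]), 'qvel': array([-0.00181504, -0.00093372, -0.0019074 , -0.00036726,  0.00042758,
       -0.00082785]), 'joint_efforts': array([-4.47204984e-04, -6.06355405e+01, -3.42816138e+01, -5.63359151e-05,
        3.95262701e-03,  4.05916103e-05]), 'eef_pos': array([192.27156931, 594.48859534, 404.03741456]), 'tcp_rot': array([-3.14036723e+00,  1.63838245e-05,  2.82879395e+00]), 'contact_force': array([-0.65288673, -0.08864082,  0.55072328]), 'wrist_torque': array([ 0.04565362, -0.03082781,  0.02849188]), 'grasp_force': 0.0, 'opening': 0.9987954939555715}
```

View pics/top1.png

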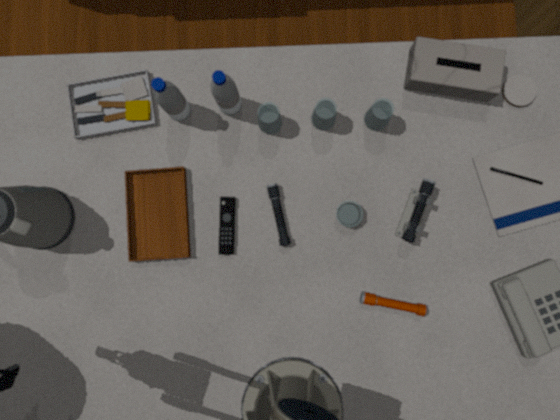

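View pics/side1.png

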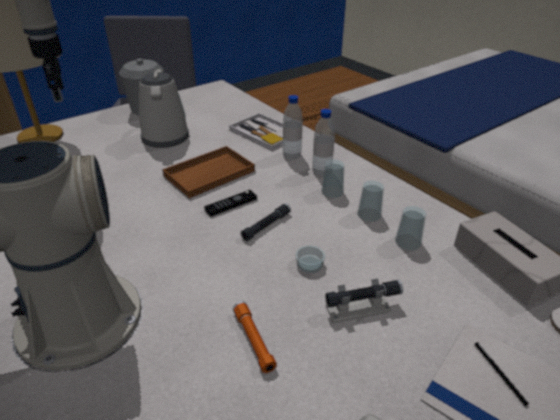

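The top view shows these objects:
- Old dark torch in the white bracket at (419,212).
- Spare dark torch on the bare desk at (279,216).
- Tray at (158,214).
- Remote at (228,225), which is flat with buttons, so it is not a torch.
- Orange look-alike at (395,303), not meant.
- Ashtray at (349,215).

I'll confirm the torches in an enlarged crop and measure.

```bash
sed -i "s/return p@np.array(f\['rotation'\]).T+/return p@RR(f['rotation']).T+/; s/^from rig/from scipy.spatial.transform import Rotation\ndef RR(e): return Rotation.from_euler('xyz',e).as_matrix()\nfrom rig/" h.py
cat > m.py <<'E'
from h import *
f=load('top');P=cloud(f);im=f['img']
print('desk',np.round(P[270,100:500:100],1).tolist())
g=im.max(2)
def fit(name,box,zlo,zhi,dark=90):
    u0,v0,u1,v1=box;Q=P[v0:v1,u0:u1].reshape(-1,3);G=g[v0:v1,u0:u1].ravel()
    k=(Q[:,2]>zlo)&(Q[:,2]<zhi)&(G<dark);Q=Q[k]
    rc=cv2.minAreaRect(Q[:,:2].astype(np.float32));b=cv2.boxPoints(rc)
    print(name,k.sum(),'c',np.round(rc[0],1),'size',np.round(rc[1],1),'ang',round(rc[2],1),'corners',b.round().tolist(),'z pct',np.percentile(Q[:,2],[5,50,95]).round(1))
    return Q
fit('spare',(262,178,297,252),8,40)
fit('old',(398,172,440,248),45,80)
fit('bracket',(390,180,440,240),4,80,256)
fit('tray',(118,160,198,268),14,40,256)
fit('remote',(212,190,242,260),8,40,256)
fit('ash',(330,195,370,235),10,60,256)
E
python3 m.py; python3 -c "
from h import *
f=load('top')['img']
cv2.imwrite('pics/crop.png',np.hstack([cv2.resize(f[170:255,255:305],None,fx=6,fy=6,interpolation=2),cv2.resize(f[170:255,385:450],None,fx=6,fy=6,interpolation=2)]))"
```

```text
desk [[357.7, 491.7, -3.7], [351.3, 227.3, 1.7], [344.5, -31.9, -0.7], [338.0, -288.7, -0.6]]
spare 600 c [487.1  19.4] size [158.1  29. ] ang 11.3 corners [[407.0, 18.0], [412.0, -10.0], [567.0, 21.0], [562.0, 49.0]] z pct [19.7 26.2 31.4]
old 751 c [ 485.1 -328.2] size [ 36.  159.4] ang 67.2 corners [[405.0, -314.0], [552.0, -376.0], [566.0, -343.0], [419.0, -281.0]] z pct [49.2 56.2 61.9]
bracket 1320 c [ 492.2 -333.7] size [123.9 155.1] ang 86.9 corners [[411.0, -391.0], [566.0, -400.0], [573.0, -276.0], [418.0, -268.0]] z pct [ 4.8 51.6 61.1]
tray 825 c [500.9 335.5] size [236.6 157.7] ang 2.9 corners [[379.0, 408.0], [387.0, 251.0], [623.0, 263.0], [615.0, 420.0]] z pct [15.8 24.6 28.9]
remote 902 c [465.8 158.1] size [ 45.8 149.9] ang 87.3 corners [[390.0, 139.0], [540.0, 132.0], [542.0, 177.0], [392.0, 184.0]] z pct [12.2 16.3 19.9]
ash 261 c [ 486.5 -159.8] size [66.5 66.4] ang 87.7 corners [[452.0, -192.0], [518.0, -194.0], [521.0, -128.0], [455.0, -125.0]] z pct [10.6 28.9 33.5]
```

View pics/crop.png

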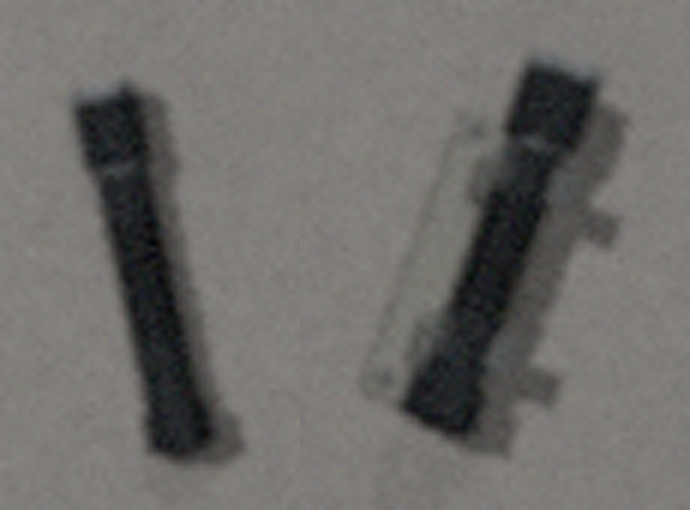

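The crop confirms both dark torches, heads at the far end (top of crop): spare on the left, old torch in the bracket on the right. I'll move above the bracket.

apply_moves:
  deltas:
    - {"claw": -1, "delta_pos": [0, 0, 0], "yaw": 0.087}
    - {"claw": -1, "delta_pos": [-4.9, -3.25, 0], "yaw": 0}
    - {"claw": -1, "delta_pos": [-4.9, -3.25, 0], "yaw": 0}
    - {"claw": -1, "delta_pos": [-4.9, -3.25, 0], "yaw": 0}
    - {"claw": -1, "delta_pos": [-4.9, -3.25, 0], "yaw": 0}
    - {"claw": -1, "delta_pos": [-4.9, -3.25, 0], "yaw": 0}
    - {"claw": -1, "delta_pos": [-4.9, -3.25, 0], "yaw": 0}
    - {"claw": -1, "delta_pos": [-4.9, -3.25, 0], "yaw": 0}

```text
clock: 1.1
eef_pos: [420.4, 249.9, 404.6]
tcp_rot: [3.142, 0.0, 2.742]
contact_force: [1.0, 0.2, 0.1]
opening: 1.001
grasp_force: 0.0
```

apply_moves:
  deltas:
    - {"claw": -1, "delta_pos": [-2.77, -5.07, 0], "yaw": 0}
    - {"claw": -1, "delta_pos": [-2.77, -5.07, 0], "yaw": 0}
    - {"claw": -1, "delta_pos": [-2.77, -5.07, 0], "yaw": 0}
    - {"claw": -1, "delta_pos": [-2.77, -5.07, 0], "yaw": 0}
    - {"claw": -1, "delta_pos": [-2.77, -5.07, 0], "yaw": 0}
    - {"claw": -1, "delta_pos": [-2.77, -5.07, 0], "yaw": 0}
    - {"claw": -1, "delta_pos": [-2.77, -5.07, 0], "yaw": 0}
    - {"claw": -1, "delta_pos": [-2.77, -5.07, 0], "yaw": 0}

```text
clock: 2.1
eef_pos: [465.7, -210.2, 404.6]
tcp_rot: [3.141, -0.0, 2.741]
contact_force: [1.3, 0.2, -0.6]
opening: 0.998
grasp_force: 0.0
```

apply_moves:
  deltas:
    - {"claw": -1, "delta_pos": [-2.77, -5.07, 0], "yaw": 0}
    - {"claw": -1, "delta_pos": [-2.77, -5.07, 0], "yaw": 0}
    - {"claw": -1, "delta_pos": [0, 0, 0], "yaw": 0}
    - {"claw": -1, "delta_pos": [0, 0, 0], "yaw": 0}

```text
clock: 2.6
eef_pos: [477.2, -323.0, 404.1]
tcp_rot: [3.141, -0.002, 2.741]
contact_force: [0.9, -0.4, 0.0]
opening: 1.002
grasp_force: 0.0
```

Tracking is accurate. Now the wrist view.

```bash
cat >> h.py <<'E'
def toolcloud(f):
    z=f['z_map'];v,u=np.mgrid[:z.shape[0],:z.shape[1]]
    p=np.stack([(u-f['cx'])/f['fx']*z,-(v-f['cy'])/f['fy']*z,-z],-1)
    T=np.array(f['T_tool_cam']);return p@T[:3,:3].T+T[:3,3]
def torch(f,zlo,zhi,R=140,dark=80):
    "axis of the dark torch near the tool axis, in tool frame (mm)"
    P=toolcloud(f);W=cloud(f);k=(W[...,2]>zlo)&(W[...,2]<zhi)&(f['img'].max(2)<dark)&(np.hypot(P[...,0],P[...,1])<R)
    n,l,st,_=cv2.connectedComponentsWithStats(k.astype(np.uint8));b=1+st[1:,4].argmax();k=l==b
    print('px box',st[b])
    Q=P[k];rc=cv2.minAreaRect(Q[:,:2].astype(np.float32));c=Q[:,:2].mean(0)
    d=np.linalg.svd(Q[:,:2]-c,full_matrices=0)[2][0];d*=-np.sign(d[0])
    t=(Q[:,:2]-c)@d;lo,hi=np.percentile(t,[.3,99.7]);n_=np.array([-d[1],d[0]])
    w=(Q[:,:2]-c)@n_
    for a in np.arange(lo,hi,12):
        m=(t>=a)&(t<a+12);print(round(a-lo),m.sum(),np.percentile(w[m],[2,50,98]).round(1),np.percentile(W[k][m][:,2],[50,95]).round(1))
    ce=c+d*(lo+hi)/2; print('len',hi-lo,'centre tool',ce.round(1),'mid',(ce-8*d).round(1),'ang from tool x deg',np.degrees(np.arctan2(-d[1],-d[0])).round(2),'rect',rc)
E
python3 - <<'E'
from h import *
f=grab('wrist');cv2.imwrite('pics/w1.png',f['img']);print(f['T_tool_cam'],f['fx'],f['cx'],f['cy'])
torch(f,30,85)
E
```

```text
[[-1.42163733e-04  9.46124028e-01  3.23804421e-01  8.45426385e+01]
 [ 9.99999927e-01  2.00606410e-05  3.80426765e-04  9.74582331e-01]
 [ 3.53435179e-04  3.23804451e-01 -9.46123963e-01  2.97362160e+01]
 [ 0.00000000e+00  0.00000000e+00  0.00000000e+00  1.00000000e+00]] 294.4905389702038 282.14420063996585 206.02322875312987
px box [ 267  121   31  138 3116]
0 316 [-13.6   1.1  14.9] [58.4 61.1]
12 279 [-12.8   1.1  15.1] [57.6 60.7]
24 282 [-15.8  -2.1  12.1] [56.3 61.5]
36 262 [-15.7  -1.1  12.3] [56.5 61.3]
48 219 [-10.1   1.1  12.4] [55.5 57.8]
60 219 [-10.2   1.1  12.5] [55.8 57.7]
72 202 [-10.4   1.1  11.4] [55.7 57.9]
84 201 [-10.5  -0.1  11.5] [55.6 57.8]
96 241 [-15.1  -1.2  14.1] [56.1 61. ]
108 218 [-16.   -2.4  11.2] [56.4 61.7]
120 229 [-13.3   1.   14.1] [56.1 60.3]
132 214 [-13.4   0.4  14.3] [58.9 61. ]
144 215 [-13.5  -0.2  14.4] [59.2 60.9]
len 155.70559289141227 centre tool [-9.1  0.6] mid [-1.1  0.6] ang from tool x deg 0.12 rect ((-11.051071166992188, 0.6896076202392578), (32.02186965942383, 159.95704650878906), 89.97528076171875)
```

View pics/w1.png

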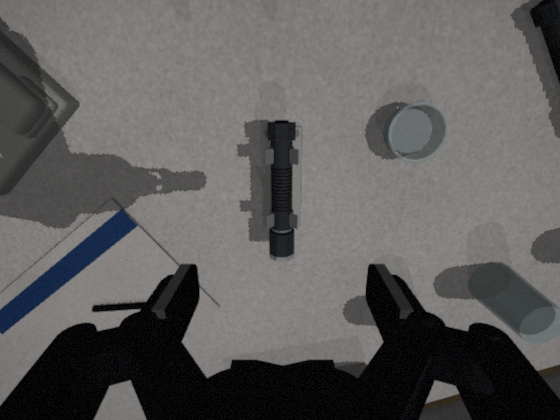

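The wrist view shows the old torch in its clips: tail at (282,125), head at (282,250), clips at v≈155 and 220. Its middle is about 3 mm toward the head from the tool axis and already aligned. I'll descend and grip.

apply_moves:
  deltas:
    - {"claw": -1, "delta_pos": [-0.3, 0.06, 4.5], "yaw": 0}
    - {"claw": -1, "delta_pos": [0, 0, 4.5], "yaw": 0}
    - {"claw": -1, "delta_pos": [0, 0, 4.5], "yaw": 0}
    - {"claw": -1, "delta_pos": [0, 0, 3.5], "yaw": 0}
    - {"claw": -1, "delta_pos": [0, 0, 2.0], "yaw": 0}
    - {"claw": -1, "delta_pos": [0, 0, 0.8], "yaw": 0}
    - {"claw": -1, "delta_pos": [0, 0, 0], "yaw": 0}
    - {"claw": -1, "delta_pos": [0, 0, 0], "yaw": 0}
  grip_force: 100

```text
clock: 3.65
eef_pos: [481.0, -323.8, 207.8]
tcp_rot: [-3.141, 0.002, 2.742]
contact_force: [-0.1, 0.3, 0.6]
opening: 0.994
grasp_force: 0.0
```

apply_moves:
  deltas:
    - {"claw": 1, "delta_pos": [0, 0, 0], "yaw": 0}
    - {"claw": 1, "delta_pos": [0, 0, 0], "yaw": 0}
    - {"claw": 1, "delta_pos": [0, 0, 0], "yaw": 0}
    - {"claw": 1, "delta_pos": [0, 0, 0], "yaw": 0}
    - {"claw": 1, "delta_pos": [0, 0, 0], "yaw": 0}
    - {"claw": 1, "delta_pos": [0, 0, 0], "yaw": 0}
    - {"claw": 1, "delta_pos": [0, 0, 0], "yaw": 0}
    - {"claw": 1, "delta_pos": [0, 0, 0], "yaw": 0}

```text
clock: 4.65
eef_pos: [480.2, -324.8, 207.4]
tcp_rot: [-3.14, 0.0, 2.742]
contact_force: [-6.5, -5.8, 6.3]
opening: 0.239
grasp_force: 97.7
```

apply_moves:
  deltas:
    - {"claw": 1, "delta_pos": [0, -0.05, 0], "yaw": 0}
    - {"claw": 1, "delta_pos": [0, 0, -0.4], "yaw": 0}
    - {"claw": 1, "delta_pos": [0, 0, -0.5], "yaw": 0}
    - {"claw": 1, "delta_pos": [0, 0, -0.6], "yaw": 0}
    - {"claw": 1, "delta_pos": [0, 0, -1], "yaw": 0}
    - {"claw": 1, "delta_pos": [0, 0, -1.5], "yaw": 0}
    - {"claw": 1, "delta_pos": [0, 0, -3], "yaw": 0}
    - {"claw": 1, "delta_pos": [0, 0, -4], "yaw": 0}

```text
clock: 5.65
eef_pos: [480.3, -324.0, 318.3]
tcp_rot: [3.141, -0.0, 2.742]
contact_force: [0.8, -0.7, -1.5]
opening: 0.239
grasp_force: 100.3
```

apply_moves:
  deltas:
    - {"claw": 1, "delta_pos": [0, 0, -4], "yaw": 0}
    - {"claw": 1, "delta_pos": [0, 0, 0], "yaw": 0}
    - {"claw": 1, "delta_pos": [0, 0, 0], "yaw": 0}

```text
clock: 6.02
eef_pos: [480.2, -324.0, 357.1]
tcp_rot: [3.142, 0.001, 2.742]
contact_force: [-0.1, -0.8, -2.1]
opening: 0.239
grasp_force: 100.3
```

Run:
```python
from h import *
f=grab('wrist');cv2.imwrite('pics/w2.png',f['img']);print(r.sense()['grasp_force'],r.sense()['eef_pos'])
p=toolcloud(f); g=f['img'].max(2)
k=(abs(p[...,1])<25)&(p[...,2]>120)&(p[...,2]<185)&(g<90)&(p[...,0]>-120)&(p[...,0]<120)
Q=p[k];
for a in np.arange(-110,110,10):
    m=(Q[:,0]>=a)&(Q[:,0]<a+10)
    if m.sum()>5: print(a,m.sum(),np.percentile(Q[m],[5,50,95],axis=0)[:,1:].round(1).tolist())
```

```text
100.32540321350098 [ 479.99511619 -323.90457623  356.2727171 ]
-60 104 [[-13.4, 158.5], [1.1, 165.2], [15.6, 169.6]]
-50 432 [[-9.6, 150.4], [1.4, 152.4], [11.8, 158.7]]
-40 627 [[-8.9, 150.1], [0.8, 151.9], [11.1, 157.2]]
-30 676 [[-9.2, 150.1], [1.3, 151.9], [11.4, 157.7]]
-20 661 [[-8.4, 150.0], [0.8, 151.7], [10.6, 156.1]]
-10 1115 [[-10.8, 126.2], [1.3, 150.7], [13.0, 155.2]]
0 1983 [[-21.8, 128.5], [0.4, 150.6], [23.0, 160.9]]
10 3185 [[-19.6, 121.4], [0.9, 142.0], [21.5, 159.4]]
20 943 [[-9.4, 150.0], [0.9, 151.8], [11.2, 157.7]]
30 1001 [[-9.3, 150.0], [0.9, 151.7], [11.0, 157.3]]
40 1095 [[-9.4, 150.0], [0.9, 151.8], [11.1, 157.5]]
50 1313 [[-12.0, 146.6], [0.9, 149.6], [13.6, 155.2]]
60 1700 [[-12.3, 146.6], [0.9, 148.3], [13.9, 155.0]]
70 712 [[-11.4, 147.0], [0.9, 155.3], [13.3, 168.3]]
```

View pics/w2.png

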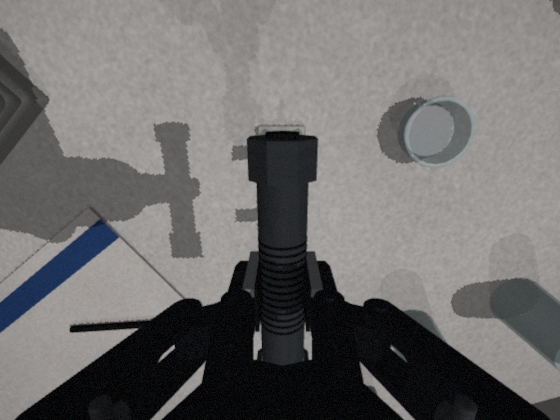

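The old torch is held level at (282,230), with its tail at (282,155). The axis is 163.5 mm ahead of the TCP and the barrel is centred lengthwise. The clips behind it are empty. I'll carry it over the tray.

apply_moves:
  deltas:
    - {"claw": 1, "delta_pos": [1.1, 2.8, 0], "yaw": 0}
    - {"claw": 1, "delta_pos": [2.22, 5.56, 0], "yaw": 0}
    - {"claw": 1, "delta_pos": [2.22, 5.56, 0], "yaw": 0}
    - {"claw": 1, "delta_pos": [2.22, 5.56, 0], "yaw": 0}
    - {"claw": 1, "delta_pos": [2.22, 5.56, 0], "yaw": 0}
    - {"claw": 1, "delta_pos": [2.22, 5.56, 0], "yaw": 0}
    - {"claw": 1, "delta_pos": [2.22, 5.56, 0], "yaw": 0}
    - {"claw": 1, "delta_pos": [2.22, 5.56, 0], "yaw": 0}

```text
clock: 7.08
eef_pos: [488.8, 126.7, 355.7]
tcp_rot: [-3.141, -0.002, 2.742]
contact_force: [0.9, -0.6, -1.0]
opening: 0.24
grasp_force: 100.3
```

apply_moves:
  deltas:
    - {"claw": 1, "delta_pos": [2.22, 5.56, 0], "yaw": 0}
    - {"claw": 1, "delta_pos": [2.22, 5.56, 0], "yaw": 0}
    - {"claw": 1, "delta_pos": [2.22, 5.56, 0], "yaw": 0}
    - {"claw": 1, "delta_pos": [1.16, 2.8, 0], "yaw": 0}
    - {"claw": 1, "delta_pos": [0, 0, 0], "yaw": -0.15}
    - {"claw": 1, "delta_pos": [0, 0, 0], "yaw": -0.15}
    - {"claw": 1, "delta_pos": [0, 0, 0], "yaw": -0.15}
    - {"claw": 1, "delta_pos": [0, 0, 0], "yaw": 0}

```text
clock: 8.07
eef_pos: [492.9, 334.5, 355.4]
tcp_rot: [-3.14, -0.002, -3.092]
contact_force: [0.2, 0.3, -1.3]
opening: 0.241
grasp_force: 100.3
```

Run:
```python
from h import *
f=grab('wrist');cv2.imwrite('pics/w3.png',f['img']);s=r.sense();print(s['eef_pos'],s['tcp_rot'],s['grasp_force'],s['contact_force'])
```

```text
[492.98337077 334.50764712 355.60027143] [-3.14064284e+00 -1.69321691e-03 -3.09463864e+00] 100.29914617538452 [-0.1377098   0.08099981 -2.07714401]
```

View pics/w3.png

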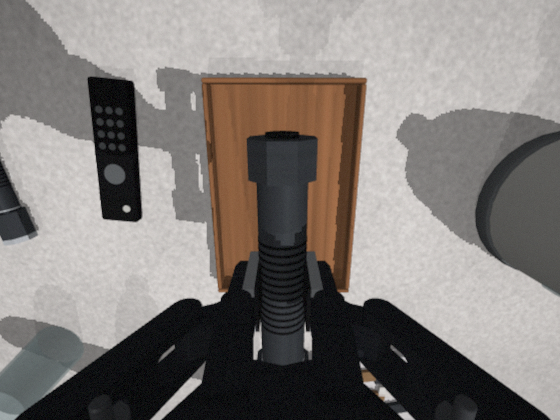

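The torch hangs centred over the tray (walls at u≈210 and 360) and parallel to it. I'll lower it, watching the force.

apply_moves:
  deltas:
    - {"claw": 1, "delta_pos": [0, 0, 3], "yaw": 0}
    - {"claw": 1, "delta_pos": [0, 0, 4], "yaw": 0}
    - {"claw": 1, "delta_pos": [0, 0, 4], "yaw": 0}
    - {"claw": 1, "delta_pos": [0, 0, 3], "yaw": 0}
    - {"claw": 1, "delta_pos": [0, 0, 1.8], "yaw": 0}
    - {"claw": 1, "delta_pos": [0, 0, 0.8], "yaw": 0}
    - {"claw": 1, "delta_pos": [0, 0, 0.3], "yaw": 0}
    - {"claw": 1, "delta_pos": [0, 0, 0], "yaw": 0}

```text
clock: 9.12
eef_pos: [493.6, 334.9, 188.4]
tcp_rot: [3.141, 0.001, -3.092]
contact_force: [-0.1, -1.1, -0.9]
opening: 0.242
grasp_force: 100.3
```

apply_moves:
  deltas:
    - {"claw": 1, "delta_pos": [0, 0, 0.1], "yaw": 0}
    - {"claw": 1, "delta_pos": [0, 0, 0.1], "yaw": 0}
    - {"claw": 1, "delta_pos": [0, 0, 0], "yaw": 0}

```text
clock: 9.5
eef_pos: [493.3, 334.6, 185.9]
tcp_rot: [3.141, 0.0, -3.091]
contact_force: [-0.3, -0.1, -0.9]
opening: 0.238
grasp_force: 100.3
```

apply_moves:
  deltas:
    - {"claw": 1, "delta_pos": [0, 0, 0.1], "yaw": 0}
    - {"claw": 1, "delta_pos": [0, 0, 0.1], "yaw": 0}
    - {"claw": 1, "delta_pos": [0, 0, 0], "yaw": 0}

```text
clock: 9.88
eef_pos: [493.3, 334.7, 183.6]
tcp_rot: [3.142, 0.0, -3.091]
contact_force: [-0.1, 0.6, -1.2]
opening: 0.243
grasp_force: 100.6
```

apply_moves:
  deltas:
    - {"claw": 1, "delta_pos": [0, 0, 0.1], "yaw": 0}
    - {"claw": 1, "delta_pos": [0, 0, 0], "yaw": 0}

```text
clock: 10.12
eef_pos: [493.3, 334.7, 183.5]
tcp_rot: [3.142, 0.0, -3.091]
contact_force: [-2.0, -1.4, 9.3]
opening: 0.24
grasp_force: 101.8
```

Contact. I'll release and rise, then travel to the spare.

apply_moves:
  deltas:
    - {"claw": 0.2, "delta_pos": [0, 0, 0], "yaw": 0}
    - {"claw": 0.0, "delta_pos": [0, 0, 0], "yaw": 0}
    - {"claw": -0.5, "delta_pos": [0, 0, 0], "yaw": 0}
    - {"claw": -0.5, "delta_pos": [0, 0, 0], "yaw": 0}
    - {"claw": -0.5, "delta_pos": [0, 0, -1], "yaw": 0}
    - {"claw": -0.5, "delta_pos": [0, 0, -4], "yaw": 0}
    - {"claw": -1, "delta_pos": [0, 0, -5.5], "yaw": 0}
    - {"claw": -1, "delta_pos": [0, 0, -5.5], "yaw": 0}

```text
clock: 11.12
eef_pos: [493.0, 334.5, 344.9]
tcp_rot: [3.142, 0.0, -3.091]
contact_force: [0.4, 0.8, -0.9]
opening: 1.001
grasp_force: 0.0
```

Run:
```python
from h import *
f=grab('wrist');cv2.imwrite('pics/w4.png',f['img']);s=r.sense();print(s['eef_pos'],s['tcp_rot'],s['opening'])
```

```text
[494.81476024 335.68429006 352.50441959] [ 3.13640649  0.00856865 -3.09142982] 0.9986307219218141
```

View pics/w4.png

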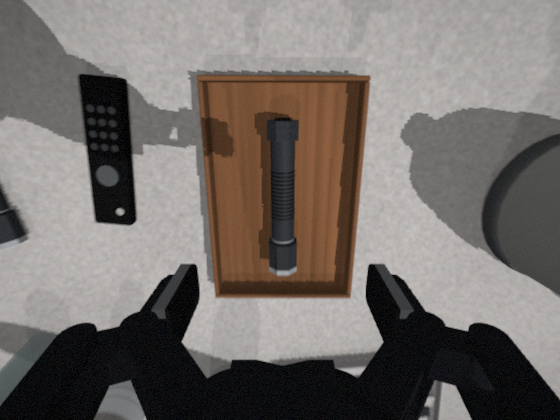

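The old torch lies flat inside the tray at (283,195). On to the spare.

apply_moves:
  deltas:
    - {"claw": -1, "delta_pos": [0, 0, -4], "yaw": 0}
    - {"claw": -1, "delta_pos": [0.5, -5.27, 0], "yaw": 0}
    - {"claw": -1, "delta_pos": [0.5, -5.27, 0], "yaw": 0}
    - {"claw": -1, "delta_pos": [0.5, -5.27, 0], "yaw": 0}
    - {"claw": -1, "delta_pos": [0.5, -5.27, 0], "yaw": 0}
    - {"claw": -1, "delta_pos": [0.5, -5.27, 0], "yaw": 0}
    - {"claw": -1, "delta_pos": [0.5, -5.27, 0], "yaw": 0}
    - {"claw": -1, "delta_pos": [0, 0, 0], "yaw": -0.148}

```text
clock: 12.18
eef_pos: [478.7, 14.4, 383.2]
tcp_rot: [-3.141, 0.001, -2.945]
contact_force: [-0.3, 0.2, 0.4]
opening: 1.001
grasp_force: 0.0
```

apply_moves:
  deltas:
    - {"claw": -1, "delta_pos": [0, 0, 0], "yaw": 0}
    - {"claw": -1, "delta_pos": [0, 0, 0], "yaw": 0}

```text
clock: 12.42
eef_pos: [479.1, 17.7, 382.9]
tcp_rot: [3.142, 0.0, -2.946]
contact_force: [-0.3, -0.1, 0.5]
opening: 0.998
grasp_force: 0.0
```

Run:
```python
from h import *
f=grab('wrist');cv2.imwrite('pics/w5.png',f['img']);s=r.sense();print(s['eef_pos'],s['tcp_rot'])
torch(f,6,45)
```

```text
[479.15519431  17.90128254 382.84616793] [ 3.14156870e+00  2.87702821e-04 -2.94488099e+00]
px box [ 269  119   27  133 2822]
0 311 [-13.8   0.2  14.3] [29.7 32. ]
12 268 [-13.5   0.3  14.5] [28.2 31.9]
24 219 [-10.8   0.3  10.4] [26.7 28.8]
36 214 [-11.    0.3  10.5] [26.7 29. ]
48 207 [-11.1  -0.8  10.6] [26.6 29.1]
60 205 [-11.2  -0.8  10.8] [26.9 28.6]
72 202 [-11.3  -0.2  10.9] [26.6 28.8]
84 193 [-11.4   0.4  11. ] [26.8 28.9]
96 180 [-10.3   0.4  11.2] [26.6 29. ]
108 179 [-10.4   0.4  11.4] [26.7 28.6]
120 222 [-14.2   0.4  13.9] [27.  31.6]
132 213 [-14.3   0.4  14. ] [29.9 31.9]
144 198 [-14.4   0.5  14.1] [29.5 32.1]
len 155.00679214240904 centre tool [-7.7  1.5] mid [0.3 1.5] ang from tool x deg -0.07 rect ((-8.609954833984375, 1.4881086349487305), (28.889616012573242, 157.04232788085938), 89.77376556396484)
```

View pics/w5.png

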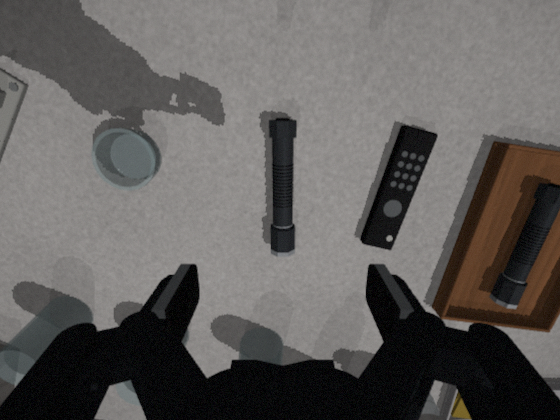

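The spare lies at (283,185), tail up at v≈125 and head at v≈240. It is aligned with the tool and 2 mm off centre. Fingers clear the remote (u>365). I'll descend and grip.

apply_moves:
  deltas:
    - {"claw": -1, "delta_pos": [-0.2, 0.15, 4.5], "yaw": 0}
    - {"claw": -1, "delta_pos": [0, 0, 5], "yaw": 0}
    - {"claw": -1, "delta_pos": [0, 0, 4.5], "yaw": 0}
    - {"claw": -1, "delta_pos": [0, 0, 3.5], "yaw": 0}
    - {"claw": -1, "delta_pos": [0, 0, 2], "yaw": 0}
    - {"claw": -1, "delta_pos": [0, 0, 0.9], "yaw": 0}
    - {"claw": -1, "delta_pos": [0, 0, 0], "yaw": 0}
    - {"claw": -1, "delta_pos": [0, 0, 0], "yaw": 0}

```text
clock: 13.48
eef_pos: [481.3, 19.4, 179.5]
tcp_rot: [-3.141, 0.001, -2.943]
contact_force: [0.8, -0.4, 0.3]
opening: 1.0
grasp_force: 0.0
```

apply_moves:
  deltas:
    - {"claw": 1, "delta_pos": [0, 0, 0], "yaw": 0}
    - {"claw": 1, "delta_pos": [0, 0, 0], "yaw": 0}
    - {"claw": 1, "delta_pos": [0, 0, 0], "yaw": 0}
    - {"claw": 1, "delta_pos": [0, 0, 0], "yaw": 0}
    - {"claw": 1, "delta_pos": [0, 0, 0], "yaw": 0}
    - {"claw": 1, "delta_pos": [0, 0, 0], "yaw": 0}
    - {"claw": 1, "delta_pos": [0, 0, 0], "yaw": 0}

```text
clock: 14.35
eef_pos: [480.9, 19.1, 179.3]
tcp_rot: [-3.142, 0.0, -2.944]
contact_force: [-1.9, 0.4, 10.8]
opening: 0.247
grasp_force: 97.6
```

apply_moves:
  deltas:
    - {"claw": 1, "delta_pos": [0, 0, -1], "yaw": 0}
    - {"claw": 1, "delta_pos": [0, 0, -3], "yaw": 0}
    - {"claw": 1, "delta_pos": [0, 0, -5], "yaw": 0}
    - {"claw": 1, "delta_pos": [0, 0, -5], "yaw": 0}
    - {"claw": 1, "delta_pos": [0, 0, -2], "yaw": 0}
    - {"claw": 1, "delta_pos": [1.14, -5.6, 0], "yaw": 0}
    - {"claw": 1, "delta_pos": [1.14, -5.6, 0], "yaw": 0}
    - {"claw": 1, "delta_pos": [1.14, -5.6, 0], "yaw": 0}

```text
clock: 15.35
eef_pos: [480.0, -153.7, 339.2]
tcp_rot: [-3.141, 0.0, -2.943]
contact_force: [0.9, 1.2, -1.7]
opening: 0.241
grasp_force: 98.5
```

apply_moves:
  deltas:
    - {"claw": 1, "delta_pos": [1.14, -5.6, 0], "yaw": 0}
    - {"claw": 1, "delta_pos": [1.14, -5.6, 0], "yaw": 0}
    - {"claw": 1, "delta_pos": [1.14, -5.6, 0], "yaw": 0}
    - {"claw": 1, "delta_pos": [0, 0, 0], "yaw": 0.15}
    - {"claw": 1, "delta_pos": [0, 0, 0], "yaw": 0.15}
    - {"claw": 1, "delta_pos": [0, 0, 0], "yaw": 0.15}
    - {"claw": 1, "delta_pos": [0, 0, 0], "yaw": 0.147}
    - {"claw": 1, "delta_pos": [0, 0, 0], "yaw": 0}

```text
clock: 16.35
eef_pos: [479.7, -323.6, 338.9]
tcp_rot: [3.142, -0.0, 2.744]
contact_force: [-0.3, -1.1, -1.4]
opening: 0.241
grasp_force: 98.6
```

Run:
```python
from h import *
f0=load('wrist')
import shutil
f=grab('wrist');cv2.imwrite('pics/w6.png',f['img']);s=r.sense();print(s['eef_pos'],s['tcp_rot'],s['grasp_force'],s['contact_force'])
p=toolcloud(f); g=f['img'].max(2)
k=(abs(p[...,1])<18)&(p[...,2]>130)&(p[...,2]<185)&(g<90)
Q=p[k]
for a in list(range(-60,-20,10))+list(range(20,46,5))+list(range(46,90,3)):
    b=a+(10 if a<0 else 5 if a<46 else 3)
    m=(Q[:,0]>=a)&(Q[:,0]<b)
    if m.sum()>5: print(a,m.sum(),np.percentile(Q[m],[3,50,97],axis=0)[:,1:].round(1).tolist())
a=cv2.imread('pics/w2.png');cv2.imwrite('pics/cmp.png',np.hstack([a[100:330,190:375],f['img'][100:330,190:375]]).repeat(2,0).repeat(2,1))
```

```text
[ 479.74583526 -323.58954263  338.83423211] [ 3.14155146e+00 -2.51473836e-04  2.74597267e+00] 98.58275055885315 [ 0.81731462 -0.71353918 -1.37339704]
-60 126 [[-14.0, 157.8], [-9.8, 164.6], [15.3, 170.8]]
-50 465 [[-9.8, 151.0], [0.8, 153.0], [11.4, 158.8]]
-40 622 [[-10.1, 150.8], [0.3, 152.7], [11.2, 158.8]]
-30 668 [[-9.8, 150.8], [0.8, 152.7], [11.9, 159.2]]
20 458 [[-9.7, 150.5], [1.1, 152.6], [11.8, 158.7]]
25 484 [[-9.6, 150.6], [0.9, 152.6], [11.7, 158.4]]
30 478 [[-9.5, 150.6], [1.3, 152.6], [11.6, 158.4]]
35 505 [[-9.8, 150.6], [0.9, 152.7], [11.9, 158.9]]
40 524 [[-9.7, 150.5], [1.3, 152.7], [11.8, 158.8]]
45 546 [[-9.4, 150.5], [0.9, 152.4], [11.7, 158.3]]
46 334 [[-9.5, 150.5], [0.9, 152.4], [11.6, 158.4]]
49 308 [[-9.3, 150.5], [1.3, 152.3], [11.6, 158.0]]
52 311 [[-12.3, 147.3], [1.3, 149.4], [14.9, 156.1]]
55 465 [[-12.3, 147.2], [1.3, 149.0], [14.8, 156.1]]
58 490 [[-12.7, 147.2], [0.9, 149.1], [15.1, 156.5]]
61 496 [[-12.5, 147.2], [1.3, 149.2], [15.0, 156.3]]
64 507 [[-12.3, 147.2], [1.3, 149.0], [14.9, 156.2]]
67 519 [[-12.2, 147.1], [1.3, 149.2], [15.2, 156.1]]
70 575 [[-11.9, 147.5], [1.3, 155.6], [14.7, 170.6]]
73 84 [[-5.1, 156.2], [1.1, 161.6], [7.8, 167.2]]
```

View pics/cmp.png

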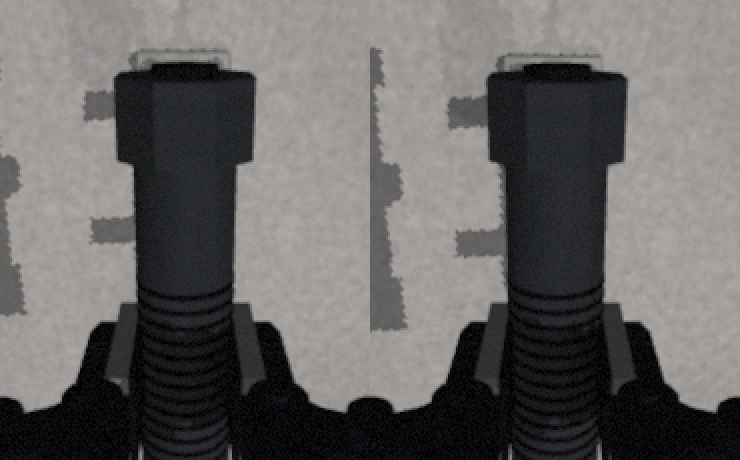

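The two crops (old torch left, spare right) show practically identical grips, shoulder at v≈160 in both. The same seat pose applies. I'll descend to just above the clips, then press.

apply_moves:
  deltas:
    - {"claw": 1, "delta_pos": [0, -0.03, 3], "yaw": 0}
    - {"claw": 1, "delta_pos": [0, 0, 4], "yaw": 0}
    - {"claw": 1, "delta_pos": [0, 0, 2.5], "yaw": 0}
    - {"claw": 1, "delta_pos": [0, 0, 1], "yaw": 0}
    - {"claw": 1, "delta_pos": [0, 0, 0.2], "yaw": 0}
    - {"claw": 1, "delta_pos": [0, 0, 0], "yaw": 0}
    - {"claw": 1, "delta_pos": [0, 0, 0], "yaw": 0}
  grip_force: 110

```text
clock: 17.27
eef_pos: [480.1, -324.2, 232.7]
tcp_rot: [-3.141, 0.002, 2.743]
contact_force: [0.0, 0.3, -1.2]
opening: 0.236
grasp_force: 109.8
```

apply_moves:
  deltas:
    - {"claw": 1, "delta_pos": [0, 0, 0.4], "yaw": 0}
    - {"claw": 1, "delta_pos": [0, 0, 0.4], "yaw": 0}
    - {"claw": 1, "delta_pos": [0, 0, 0.4], "yaw": 0}
    - {"claw": 1, "delta_pos": [0, 0, 0], "yaw": 0}

```text
clock: 17.77
eef_pos: [480.2, -324.4, 219.7]
tcp_rot: [-3.141, 0.002, 2.743]
contact_force: [1.7, -2.8, -1.4]
opening: 0.24
grasp_force: 110.3
```

apply_moves:
  deltas:
    - {"claw": 1, "delta_pos": [0, 0, 0.4], "yaw": 0}
    - {"claw": 1, "delta_pos": [0, 0, 0.3], "yaw": 0}
    - {"claw": 1, "delta_pos": [0, 0, 0], "yaw": 0}

```text
clock: 18.15
eef_pos: [479.5, -323.9, 211.9]
tcp_rot: [-3.141, -0.001, 2.743]
contact_force: [1.3, -4.6, -7.4]
opening: 0.239
grasp_force: 110.2
```

apply_moves:
  deltas:
    - {"claw": 1, "delta_pos": [0, 0, 0.2], "yaw": 0}
    - {"claw": 1, "delta_pos": [0, 0, 0.2], "yaw": 0}
    - {"claw": 1, "delta_pos": [0, 0, 0], "yaw": 0}

```text
clock: 18.52
eef_pos: [479.4, -324.0, 208.8]
tcp_rot: [-3.141, -0.001, 2.743]
contact_force: [-4.5, -4.0, 2.3]
opening: 0.239
grasp_force: 111.4
```

apply_moves:
  deltas:
    - {"claw": 1, "delta_pos": [0, 0, 0.1], "yaw": 0}
    - {"claw": 1, "delta_pos": [0, 0, 0.1], "yaw": 0}
    - {"claw": 1, "delta_pos": [0, 0, 0], "yaw": 0}

```text
clock: 18.9
eef_pos: [479.4, -324.2, 208.5]
tcp_rot: [-3.141, -0.001, 2.743]
contact_force: [-9.1, -2.0, 22.4]
opening: 0.238
grasp_force: 113.1
```

Hard stop reached: 22 N with no further travel. I'll release, rise and check.

apply_moves:
  deltas:
    - {"claw": 0.2, "delta_pos": [0, 0, 0], "yaw": 0}
    - {"claw": 0, "delta_pos": [0, 0, 0], "yaw": 0}
    - {"claw": -0.8, "delta_pos": [0, 0, 0], "yaw": 0}
    - {"claw": -1, "delta_pos": [0, 0, 0], "yaw": 0}
    - {"claw": -1, "delta_pos": [0, 0, 0], "yaw": 0}
    - {"claw": -1, "delta_pos": [0, 0, -1], "yaw": 0}
    - {"claw": -1, "delta_pos": [0, 0, -4], "yaw": 0}
    - {"claw": -1, "delta_pos": [0, 0, -5], "yaw": 0}

```text
clock: 19.9
eef_pos: [479.5, -323.7, 307.5]
tcp_rot: [3.141, -0.002, 2.743]
contact_force: [1.1, -0.5, -0.0]
opening: 0.997
grasp_force: 0.0
```

apply_moves:
  deltas:
    - {"claw": -1, "delta_pos": [0, 0, -5], "yaw": 0}
    - {"claw": -1, "delta_pos": [0, 0, -4.5], "yaw": 0}
    - {"claw": -1, "delta_pos": [0, 0, 0], "yaw": 0}
    - {"claw": -1, "delta_pos": [0, 0, 0], "yaw": 0}

```text
clock: 20.4
eef_pos: [479.5, -323.7, 401.6]
tcp_rot: [3.142, -0.0, 2.743]
contact_force: [-0.5, 0.4, 0.5]
opening: 0.999
grasp_force: 0.0
```

```bash
python3 - <<'E'
from h import *
f=grab('wrist');cv2.imwrite('pics/w7.png',f['img']);s=r.sense();print(s['eef_pos'],s['tcp_rot'],s['opening'])
torch(f,30,85)
t=grab('top');cv2.imwrite('pics/top2.png',t['img'])
E
python3 m.py
```

```text
[ 479.36465084 -323.66692529  400.8244623 ] [ 3.14131091e+00 -1.51586820e-03  2.74280848e+00] 0.9993423202563013
px box [ 264  117   34  140 3246]
0 322 [-13.6   1.   14.7] [58.  60.9]
12 300 [-12.8   0.9  14.7] [57.2 60.9]
24 292 [-15.7  -1.2  17.7] [56.3 62.2]
36 274 [-15.9  -1.3  17.5] [56.6 62.9]
48 229 [-10.2   0.8  11.9] [55.6 57.8]
60 223 [-10.4   0.7  12.1] [55.6 57.7]
72 207 [-10.6   0.7  12. ] [55.6 57.8]
84 205 [-10.8  -0.5  11. ] [55.9 57.5]
96 247 [-15.2  -0.5  16.3] [56.1 61.3]
108 236 [-16.4  -2.9  17.4] [56.7 62.9]
120 236 [-13.7   0.5  13.8] [56.  60.4]
132 227 [-13.9   0.4  14.8] [58.7 61. ]
144 224 [-14.    0.4  14.9] [58.5 60.8]
156 14 [-4.9 11.2 15. ] [54.8 58.9]
len 156.79183813613588 centre tool [-5.7  0.3] mid [2.3 0.3] ang from tool x deg 0.33 rect ((-7.465362548828125, -0.4873065948486328), (34.558013916015625, 160.47044372558594), 89.53318786621094)
desk [[357.9, 489.6, 1.0], [351.2, 227.7, -0.4], [344.7, -31.9, 1.8], [337.8, -289.2, -2.7]]Traceback (most recent call last):
  File "m.py", line 11, in <module>
    fit('spare',(262,178,297,252),8,40)
    ~~~^
[... 306 characters left out ...]
                                                      ~~~~~~~~~~~~~^^^^^^^^^^^^^^^^^^
    return _quantile_unchecked(
        a, q, axis, out, overwrite_input, method, keepdims, weights)
    return _ureduce(a,
                    func=_quantile_ureduce_func,
    ...<5 lines>...
                    overwrite_input=overwrite_input,
                    method=method)
    r = func(a, **kwargs)
    result = _quantile(arr,
                       quantiles=q,
    ...<2 lines>...
                       out=out,
                       weights=wgt)
    slices_having_nans = np.isnan(arr[-1, ...])
                                  ~~~^^^^^^^^^
IndexError: index -1 is out of bounds for axis 0 with size 0
```

View pics/w7.png

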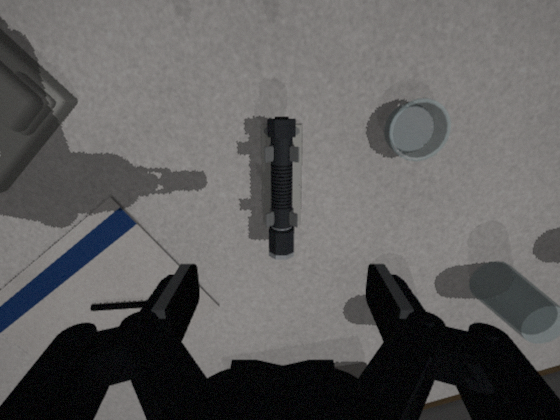

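The spare sits in both clips (v≈152 and 218), with the barrel top at 55.7 mm as it was for the old torch: fully home and centred. Handing in.

```bash
python3 -c "
from rig import r
print(r.sign_off())"
```

```text
the job is handed in; nothing more can be done
None
```

The old torch lies flat in the service tray, the fresh torch is snapped fully home in both clips, no bystander was touched, and the job was handed in at about 20.5 s of the 64 s allowed.

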